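# Turn the mixer's filling neck upright

## Task

Push the spokes of the mixer's star wheel round, one after another, gently and without pinching them or letting the wheel whirl, until the filling neck of the glass vessel on its axle points straight up, and leave it so. Touch only the spoked wheel, not the glass, and do not lift, tip or shift the stand or disturb the things lying around it.

Things in the scene. Friction and masses are not known exactly. Their poses are not given: they have to be found in the camera images.
- stand: Grey steel stand of a hand-turned tumbling mixer, loose on the bench, about 4 kg: base plate 200 x 200 x 20 mm and a 50 mm wide pillar carrying a level axle 170 mm above the bench. Origin on the bench under the middle of the base plate; x lies along the axle, from the spoked wheel (robot's side) to the glass vessel (far side); z up.
- wheel_hub (a point): Centre of the spoked wheel: on the axle, 170 mm above the bench, 60 mm to the robot's side of the stand's middle. Steel hub 60 mm across and 24 mm thick, no rim; six straight spokes stand out of it like a star, in the upright plane through this point square to the axle. Site axes turn with the wheel: x along the axle away from the robot, z the way the vessel's neck points.
- spoke_tip (a point): Outer end, 125 mm from the axle, of one of the six alike spokes: the one next to the neck's direction, 30 degrees clockwise from it as seen from the robot's side. The other spokes follow every 60 degrees, so spokes stand 30 degrees either side of the neck's direction. Spokes are round, bare steel 13 mm thick up to 70 mm from the axle, then aluminium grips 16 mm thick.
- wheel (a joint): Angle of wheel and vessel, which turn as one, either way, without stops, and stay where left; about 2 N at the spoke grips turns them. 0 or 6.283: neck straight up; 3.14: straight down. Grows clockwise seen from the robot's side (at 1.57 the neck points to the stand's -y, right as seen from the robot). Starts between 1.66 and 4.62.
- vessel: Glass vessel on the same axle beyond the pillar: a drum 120 mm across, 30 to 90 mm beyond the stand's middle along the axle, with one radial filling neck 22 mm thick with a white cap 30 mm wide. Origin on the axle above the stand's origin; z is the direction in which the neck points, x lies along the axle.
- neck_tip (a point): Middle of the outer face of the cap on the vessel's neck, 108 mm from the axle, 60 mm beyond the stand's middle along the axle.
- beaker: Open glass beaker, 68 mm wide, 90 mm tall, origin under its centre. A bystander near the stand.
- reagent: Amber glass jar with a screw cap, 64 mm wide, 130 mm tall, origin under its centre. A bystander near the stand.
- stopper: Tapered rubber stopper, 36 mm wide, 28 mm tall, origin under its centre. A bystander near the stand.
- flange: Flat steel ring lying on the bench, 70 mm wide, 12 mm tall, origin under its centre. A bystander near the stand.
- spanner: Steel spanner lying on the bench, 160 mm long. A bystander near the stand.
- vial: Small capped glass vial, 28 mm wide, 55 mm tall, origin under its centre. A bystander near the stand.
- weight: Brass weight, 44 mm wide, 35 mm tall, origin under its centre. A bystander near the stand.

How it is judged (in metres and radians):
At the end, for the whole second after the job is handed in: The vessel's neck points up within 6 degrees (0.105 rad) and the wheel is at rest; the stand is upright within 25 mm of where it stood, and every bystander within 30 mm of where it was (angle between vessel's own z axis and vertical below 0.105 rad and velocity of joint wheel between -0.05 and 0.05 rad/s and distance of stand from where it was at the start of the episode below 0.025 m and angle between stand's own z axis and vertical below 0.05 rad and distance of each of beaker, reagent, stopper, flange, spanner, vial, weight from where it was at the start of the episode below 0.03 m); the robot touches nothing.
It fails at once if the glass vessel or its neck is touched by the robot (contact force between any of the fingers, the arm and vessel above 1 N).
It fails at once if the stand is lifted, tipped or shifted by more than 25 mm (distance of stand from where it was at the start of the episode above 0.025 m or angle between stand's own z axis and vertical above 0.1 rad).
It fails at once if the wheel or stand is pinched or forced (more than 25 N) (contact force between the fingers and stand above 25 N).
It fails at once if the wheel is whirled (faster than 6 rad/s) (velocity of joint wheel above 6 rad/s or velocity of joint wheel below -6 rad/s).
It fails at once if a bystander is disturbed (moved more than 30 mm) (distance of any of beaker, reagent, stopper, flange, spanner, vial, weight from where it was at the start of the episode above 0.03 m).
It also fails if it takes over 58 s, if anything falls off the work surface, if the arm or the gripper's body presses on something with over 40 N, if the wrist force passes 120 N, or if a joint passes its speed limit or range.

## Robot

A 6-joint arm with a two-finger parallel gripper is mounted at the origin on the work surface. World frame = base frame: x ahead of the robot, y to its left, z up, the work surface at z = 0. Lengths are in mm, angles in rad, forces in N, time in s.
With the tool pointing down it reaches from about 300 to 775 mm from the base axis. Payload 14.6 kg.
Tool frame: the origin (TCP) lies on the centre line of the jaws, within the pads' length; the fingertips stand 8 mm ahead of it and the grasp point (between the pads) lies 11 mm behind it; z points along the fingers, y is the direction in which the jaws open and shut (so a half turn about z gives the same grasp; the last joint's range is limited). The gripper opens to 94 mm and grips with 3 to 60 N. Pads are 16 mm wide; open, the fingers measure 119 mm over their backs; the gripper's body (75 mm by 177 mm) begins 78 mm behind the grasp point.
Start: joints at [1.154, 0.3, 1.521, -0, 1.321, -0.067], TCP at [188.487, 516.683, 213.446] pointing down, gripper open.
Joint ranges: [-3.03, 3.03], [-0.79, 2.21], [0.23, 2.52], [-1.04, 4.18], [0, 3.07], [-2.55, 2.55]. Speed limits (rad/s): [2.22, 2.22, 2.57, 3.14, 3.14, 3.14].

## Interface

Orientations are given as [roll, pitch, yaw] about the fixed x, y, z axes, in that order (R = Rz(yaw) Ry(pitch) Rx(roll)).
In Python, from cell import read_state, cams, manip gives the robot as it stands.
- The arm moves only by the shell command python3 -m handwheel 'ROWS' [OPENING] [FORCE]. ROWS is JSON, a list of rows, each a list of 4 numbers: the shift along the tool's x, y, z in m, then the turn about the tool's z in degrees. In form: [[dx, dy, dz, turn], ...]. A call has 1 to 5 rows; each row is the pose to reach, as a shift and turn from the pose measured when the call began, along the tool's axes at that moment; what a row does not reach only later rows make up. A row lasts 1/8 s, in which the tool goes at most 62.5 mm and 10.7 degrees, less where a joint would pass 70% of its speed; a pose out of reach is approached as far as the arm can. A call with a gripper value outside its range is refused whole. OPENING is the closure, from 0 (fully open) to 1 (shut), set as the call begins (- or left out, the last holds). The fingers move at their own pace and stop on an object; FORCE is the grip in N (left out, the last holds). Time passes only in rows, so rows that repeat a pose let the fingers close. It gives the time, the measured TCP pose, the force and the opening at its end, in the units of the state.
- read_state(): the state, without advancing time (a new reading comes with each control period).
- cams.camera(name): name is "scene" or "top"; returns the picture (400x640x3 uint8, red, green, blue); there is no depth.
- cams.get_calibration(name): a dict with "vertical_fov" (degrees; the focal length in pixels is half the picture's height over the tangent of half this angle, whatever the lens; pixels are square), "cx", "cy" (the principal point, pixels), "R" (3x3) and "t" (3): a world point X has camera coordinates R X + t. Camera axes: x right, y down, z forward; pixel columns grow to the right and rows downward; lengths in mm; the calibration is good to about 2 mm. A picture is of the moment at which its call begins. get_calibration takes no time and is no camera call.
- manip.sign_off(): hands the job in, once; it reports no verdict.
The state is a dict: "clock": time; "joints": joint angles; "qd": joint speeds; "effort": joint torques, N m; "eef_pos": TCP position; "eef_rot": TCP orientation; "wrist_force": force on the tool from outside, world axes, zero at the start; "moment": the same for the moment, N m; "finger_gap": finger opening in mm.
Only numpy, scipy, OpenCV 4.12 (cv2) and the standard library are available. Lean on these libraries where they do the work, as an engineer would, in place of code of your own. Each camera call takes 0.05 s, during which the arm holds its last target. There are 200 camera calls.

## Working session

There is one attempt and no reset: what is moved stays moved. The work goes in short steps, Python scripts to look and compute and a shell command to move; the robot and the scene stay as the last step left them, time stands still between calls to the robot, and variables do not carry over. Pictures are saved under pics/ and viewed, about 8 in all and at most 12, crops included, and the job is handed in when it is done.

```bash
ls; mkdir -p pics; python3 - <<'E'
from cell import read_state, cams, manip
import cv2,json
print(read_state())
for n in("scene","top"):
    im=cams.camera(n); cv2.imwrite(f"pics/{n}0.png",im[:,:,::-1]); print(n,cams.get_calibration(n))
E
```

```text
pics
{'clock': 0.0, 'joints': array([ 1.15438321e+00,  3.00512644e-01,  1.52154735e+00,  3.52578701e-06,
        1.32069181e+00, -6.65873983e-02]), 'qd': array([ 0.00062732,  0.00027193, -0.00113619, -0.00068429,  0.00043212,
       -0.00108252]), 'effort': array([ 1.95112414e-03, -5.31812847e+01, -3.52731800e+01,  7.09411665e-02,
        2.43060436e-02, -8.87274109e-05]), 'eef_pos': array([188.40261068, 516.47125781, 212.87780233]), 'eef_rot': array([-3.14043630e+00, -8.05353809e-05,  2.79176601e+00]), 'wrist_force': array([-0.02454458, -0.31731349,  0.37737908]), 'moment': array([-0.00621551,  0.00423784, -0.00620415]), 'finger_gap': 93.54048772436707}
scene {'vertical_fov': 56.08921599489954, 'cx': 316.40442185840396, 'cy': 198.0285933310791, 'R': array([[ 0.82986393,  0.55794217,  0.00513656],
       [ 0.41419392, -0.60983727, -0.67567885],
       [-0.37385726,  0.56284904, -0.73717821]]), 't': array([-522.52585437, -118.94795686, 1111.47223637])}
top {'vertical_fov': 44.149430805084556, 'cx': 322.041263735181, 'cy': 198.08048472861327, 'R': array([[-0.01711657, -0.99984402, -0.00435322],
       [-0.99179771,  0.01753007, -0.12660967],
       [ 0.12666623,  0.00215039, -0.99194306]]), 't': array([  43.82969242,  594.7261775 , 1055.71205416])}
```

View pics/scene0.png

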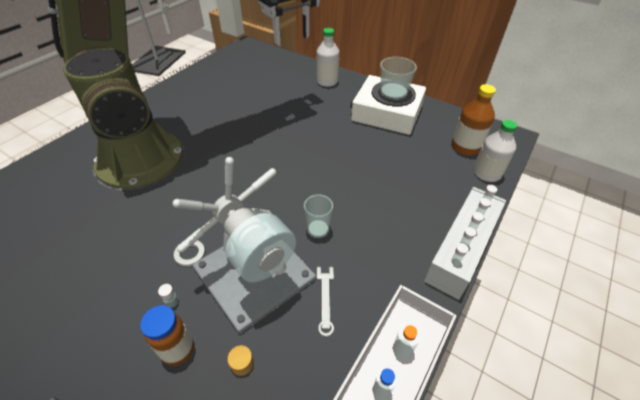

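View pics/top0.png

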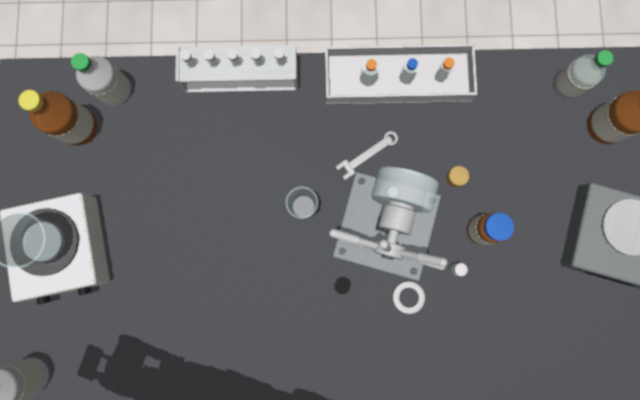

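```bash
python3 - <<'E'
import cv2,numpy as np
a=cv2.imread("pics/scene0.png")[145:335,140:350]; b=cv2.imread("pics/top0.png")[150:310,300:500]
a=cv2.resize(a,None,fx=2.85,fy=2.85,interpolation=cv2.INTER_CUBIC);b=cv2.resize(b,None,fx=3.5,fy=3.5,interpolation=cv2.INTER_CUBIC)
a=cv2.convertScaleAbs(a,alpha=1.3,beta=15)
for im,o,s in((a,(140,145),2.85),(b,(300,150),3.5)):
    for u in range(o[0],o[0]+220,20):
        x=int((u-o[0])*s); cv2.line(im,(x,0),(x,6),(0,255,255),1); cv2.putText(im,str(u),(x,16),0,.35,(0,255,255),1)
    for v in range(-(-o[1]//20)*20,o[1]+200,20):
        y=int((v-o[1])*s); cv2.line(im,(0,y),(6,y),(0,255,255),1); cv2.putText(im,str(v),(8,y+4),0,.35,(0,255,255),1)
cv2.imwrite("pics/sc1.png",a);cv2.imwrite("pics/tc1.png",b)
E
```

```text
(no output)
```

View pics/sc1.png

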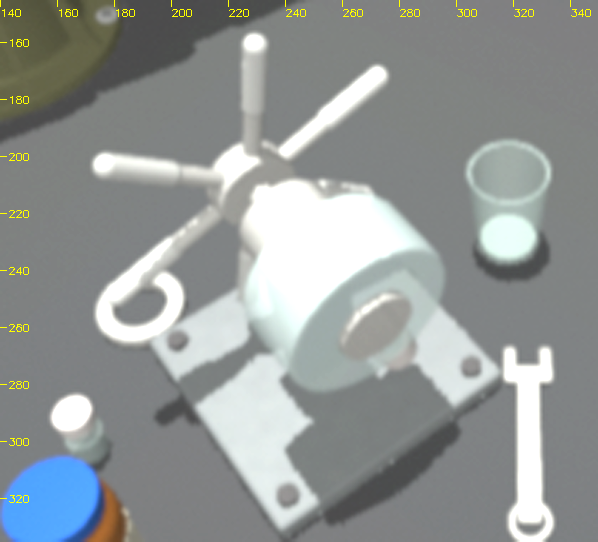

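View pics/tc1.png

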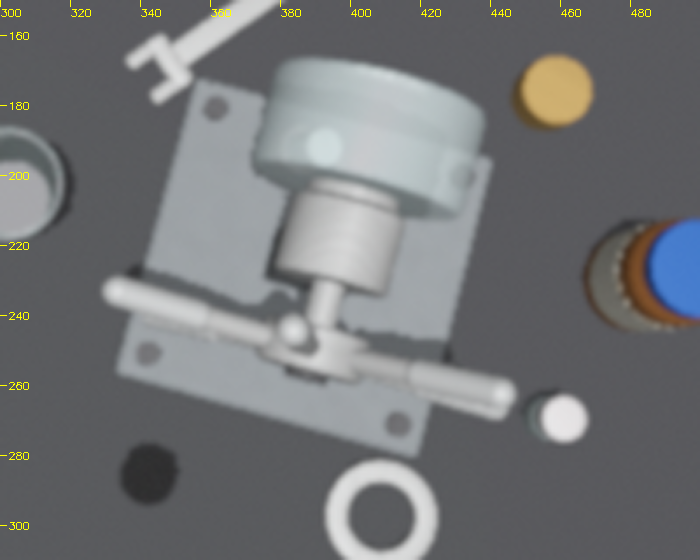

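```bash
cat > h.py <<'E'
import numpy as np
from cell import read_state,cams
def K(n):
    c=cams.get_calibration(n); return c,200/np.tan(np.radians(c["vertical_fov"]/2))
def ray(n,u,v):
    c,f=K(n); R=np.array(c["R"]); C=-R.T@c["t"]
    return C,R.T@np.array([(u-c["cx"])/f,(v-c["cy"])/f,1])
def onplane(n,u,v,p,nrm):
    C,d=ray(n,u,v); return C+d*(np.dot(np.subtract(p,C),nrm)/np.dot(d,nrm))
def onz(n,u,v,z): return onplane(n,u,v,[0,0,z],[0,0,1])
def proj(n,X):
    c,f=K(n); p=np.array(c["R"])@X+c["t"]; return np.array([c["cx"]+f*p[0]/p[2],c["cy"]+f*p[1]/p[2]])
E
python3 - <<'E'
from h import *
np.set_printoptions(precision=2,suppress=True)
A=[onz("top",*p,20)[:2] for p in((355,172),(440.5,195),(418.5,280),(334,256.5))]
print(np.array(A)); o=np.mean(A,0)
ax=(A[0]+A[1]-A[2]-A[3]);ax/=np.linalg.norm(ax); print("o",o,"yaw",np.degrees(np.arctan2(ax[1],ax[0])),[np.linalg.norm(A[i]-A[i-1]) for i in range(4)])
B=[onz("scene",*p,20)[:2] for p in((195,268),(239,332),(314.5,277))]; print("scene",np.array(B),(B[0]+B[2])/2)
X=np.array([*ax,0]);hub=np.array([*o,170])-60*X; right=np.array([ax[1],-ax[0],0])
print("hub",hub,"right",right)
for n,pts in(("scene",((228,161),(270.5,171),(175.5,203),(180,249))),("top",((331,233),(445,264),(383,244)))):
  for p in pts:
    q=onplane(n,*p,hub,X)-hub; r=q@right;z=q[2]; print(n,p,"rad",np.hypot(r,z),"cw ang deg",np.degrees(np.arctan2(r,z)))
V=hub+120*X
for a in range(0,360,30):
    t=np.radians(a); P=V+108*(np.sin(t)*right+np.cos(t)*np.array([0,0,1])); print(a,proj("scene",P),proj("top",P))
for n,p,z in(("flange",(409,297),6),("vial",(461,269),55),("stopper",(342,286),28),("beaker",(303,202),45),("jar",(499,226),130)):print(n,onz("top",*p,z))
E
```

```text
[[ 656.    -42.27]
 [ 599.96 -233.51]
 [ 411.81 -176.07]
 [ 466.47    9.21]]
o [ 533.56 -110.66] yaw -16.08713935166212 [np.float64(196.3981250598576), np.float64(199.2880217811864), np.float64(196.7227750660083), np.float64(193.1714373683608)]
scene [[ 426.91 -182.29]
 [ 605.77 -236.96]
 [ 659.65  -52.26]] [ 543.28 -117.28]
hub [475.91 -94.04 170.  ] right [-0.28 -0.96  0.  ]
scene (228, 161) rad 116.07677011852289 cw ang deg -11.70952226274594
scene (270.5, 171) rad 115.74169258951406 cw ang deg -71.49781124485186
scene (175.5, 203) rad 119.34395720344209 cw ang deg 48.13172261707713
scene (180, 249) rad 119.6703690874412 cw ang deg 108.27760312219613
top (331, 233) rad 122.53842258161323 cw ang deg -71.53210874795236
top (445, 264) rad 106.84827477209708 cw ang deg 73.03127829532505
top (383, 244) rad 126.21692272256823 cw ang deg -12.481844531214753
0 [254.33 207.64] [414.24 181.31]
30 [227.11 229.85] [442.62 190.51]
60 [210.16 257.01] [458.49 199.12]
90 [209.06 279.11] [458.25 204.5 ]
120 [222.07 289.8 ] [444.27 205.67]
150 [243.28 288.14] [421.74 202.94]
180 [266.58 276.54] [396.19 197.29]
210 [287.19 258.42] [372.69 189.92]
240 [301.53 237.36] [356.01 182.26]
270 [306.62 217.19] [350.62 175.99]
300 [300.12 202.42] [359.75 173.  ]
330 [281.53 198.06] [383.03 174.77]
flange [ 374.3  -156.03    6.  ]
vial [ 434.94 -261.35   55.  ]
stopper [402.03  -6.84  28.  ]
beaker [586.54  75.52  45.  ]
jar [ 520.74 -321.66  130.  ]
```

```bash
python3 - <<'E'
from h import *
np.set_printoptions(precision=1,suppress=True)
def tri(a,b):
    C1,d1=ray("scene",*a);C2,d2=ray("top",*b); d1/=np.linalg.norm(d1);d2/=np.linalg.norm(d2)
    s=np.linalg.lstsq(np.c_[d1,-d2],C2-C1,rcond=None)[0]; P,Q=C1+s[0]*d1,C2+s[1]*d2
    return (P+Q)/2,np.linalg.norm(P-Q)
X=np.array([.96,-.28,0]);r=np.array([-.28,-.96,0])
for a,b in(((270.5,171.5),(332,233.5)),((228,162),(383,244))):
    P,g=tri(a,b); print(P,g,"axle coord",P@X,"right",P@r)
for o in((533.6,-110.7,0),(543.3,-117.3,0)): o=np.array(o); print("hub axle",o@X-60,"right",o@r)
s=read_state(); p=s["eef_pos"]; print("tcp axle",p@X,"right",p@r)
E
```

```text
[506.1  14.4 203.3] 3.8877493082492096 axle coord 481.8212175842583 right -155.48013695685162
[482.9 -70.4 280.9] 2.9307528879088425 axle coord 483.28316462658114 right -67.63485640431617
hub axle 483.25199999999995 right -43.13600000000002
hub axle 494.41200000000003 right -39.516000000000005
tcp axle 36.24894842215121 right -548.574650560224
```

```bash
python3 -m handwheel '[[0,0,-0.06,-2],[0,0,-0.12,-3.7],[0,0,-0.12,-3.7]]' 1 10
python3 -m handwheel '[[-0.03,-0.03,0,0],[-0.06,-0.06,0,0],[-0.09,-0.09,0,0],[-0.12,-0.12,0,0],[-0.15,-0.15,0,0]]'
python3 -m handwheel '[[-0.03,-0.03,0,0],[-0.06,-0.06,0,0],[-0.09,-0.09,0,0],[-0.12,-0.12,0,0],[-0.15,-0.15,0,0]]'
cat >> h.py <<'E'
X=np.array([.96,-.28,0]);r=np.array([-.28,-.96,0])
def where():
    s=read_state();p=s["eef_pos"];y=s["eef_rot"]
    print("t",round(s["clock"],2),"lateral from hub",round(p@r+42,1),"axle from wheel",round(p@X-484,1),"tip above axle",round(p[2]-8-170,1),"yaw",round(y[2],3),"F",s["wrist_force"].round(1),"gap",round(s["finger_gap"],1))
E
python3 -c "from h import *;where()"
```

```text
clock: 0.48
eef_pos: [188.8, 517.4, 337.3]
eef_rot: [3.135, 0.001, 2.857]
wrist_force: [-0.1, 0.8, -1.0]
finger_gap: 67.7
clock: 1.1
eef_pos: [290.9, 329.9, 335.6]
eef_rot: [3.137, 0.0, 2.857]
wrist_force: [0.7, -0.3, 0.1]
finger_gap: 17.5
clock: 1.72
eef_pos: [392.9, 142.4, 334.0]
eef_rot: [3.137, -0.001, 2.857]
wrist_force: [-0.1, 0.4, 0.5]
finger_gap: 0.6
t 1.73 lateral from hub -204.7 axle from wheel -146.7 tip above axle 156.0 yaw 2.857 F [-0.1  0.4  0.5] gap 0.6
```

```bash
python3 -m handwheel '[[-0.03,-0.031,0,0],[-0.06,-0.062,0,0],[-0.09,-0.093,0,0],[-0.12,-0.124,0,0],[-0.145,-0.150,0,0]]'
python3 -m handwheel '[[0,0,0,0],[0,0,0,0]]'
python3 - <<'E'
from h import *
import cv2
where()
a=cams.camera("scene")[120:300,140:350,::-1];b=cams.camera("top")[150:310,300:500,::-1]
a=cv2.resize(a,(580,497));b=cv2.resize(b,(580,464))
cv2.imwrite("pics/s2.png",a)
E
```

```text
clock: 2.35
eef_pos: [490.2, -43.8, 332.0]
eef_rot: [3.138, -0.003, 2.856]
wrist_force: [0.7, 0.3, -0.8]
finger_gap: 0.4
clock: 2.6
eef_pos: [489.8, -43.4, 331.3]
eef_rot: [3.138, -0.004, 2.856]
wrist_force: [0.0, -0.8, 0.9]
finger_gap: 0.3
t 2.6 lateral from hub -53.5 axle from wheel -1.6 tip above axle 153.3 yaw 2.856 F [ 0.  -0.8  0.9] gap 0.3
```

View pics/s2.png

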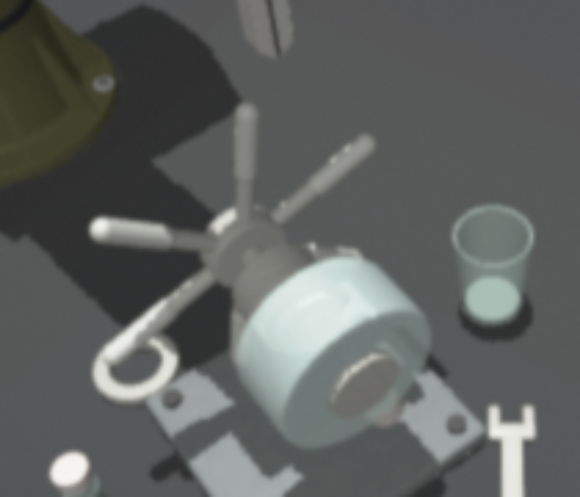

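```bash
python3 -m handwheel '[[0,0.006,0.02,0],[0,0.006,0.045,0],[0,0.006,0.07,0],[0,0.006,0.088,0],[0,0.006,0.088,0]]'
python3 -c "from h import *;where()"
python3 -m handwheel '[[0,-0.01,0,0],[0,-0.02,0,0],[0,-0.03,0,0],[0,-0.04,0,0],[0,-0.05,0,0]]'
python3 -c "from h import *;where()"
```

```text
clock: 3.32
eef_pos: [490.8, -36.0, 243.3]
eef_rot: [3.138, -0.005, 2.858]
wrist_force: [0.4, -0.5, 0.4]
finger_gap: 0.5
t 3.33 lateral from hub -60.9 axle from wheel -2.8 tip above axle 65.3 yaw 2.858 F [ 0.4 -0.5  0.4] gap 0.5
clock: 3.95
eef_pos: [476.7, -84.7, 243.3]
eef_rot: [3.137, -0.004, 2.858]
wrist_force: [1.4, 1.8, 1.8]
finger_gap: 0.8
t 3.95 lateral from hub -10.2 axle from wheel -2.7 tip above axle 65.3 yaw 2.858 F [1.4 1.8 1.8] gap 0.8
```

```bash
python3 -m handwheel '[[0,-0.01,0,0],[0,-0.02,0,0],[0,-0.03,0.002,0],[0,-0.04,0.004,0],[0,-0.048,0.006,0]]'
python3 -m handwheel '[[0,-0.01,0.002,0],[0,-0.02,0.004,0],[0,-0.029,0.006,0],[0,-0.036,0.008,0],[0,-0.036,0.008,0]]'
python3 - <<'E'
from h import *
import cv2
where()
a=cams.camera("scene")[120:300,140:350,::-1]
cv2.imwrite("pics/s3.png",cv2.resize(a,(630,540)))
E
```

```text
clock: 4.58
eef_pos: [463.0, -131.3, 237.0]
eef_rot: [3.138, -0.004, 2.858]
wrist_force: [1.2, 3.8, 0.2]
finger_gap: 0.7
clock: 5.2
eef_pos: [452.6, -166.5, 228.7]
eef_rot: [3.138, -0.005, 2.857]
wrist_force: [0.2, 0.1, 0.4]
finger_gap: 0.4
t 5.2 lateral from hub 75.1 axle from wheel -2.8 tip above axle 50.7 yaw 2.857 F [0.2 0.1 0.4] gap 0.4
```

View pics/s3.png

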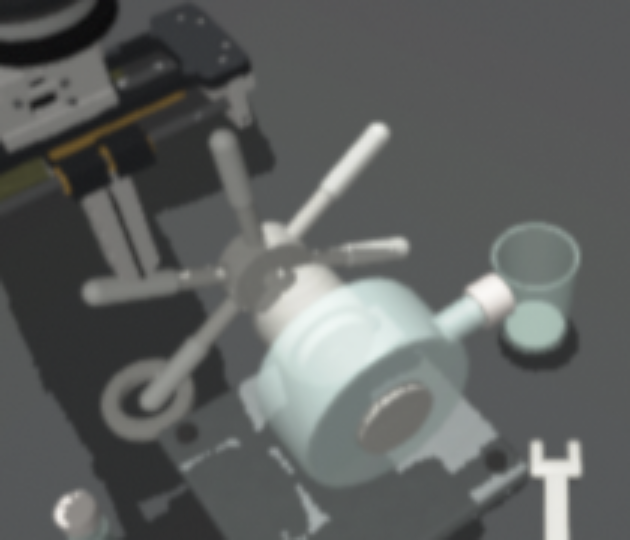

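```bash
cat >> h.py <<'E'
hub=484*X-42*r+np.array([0,0,170])
def ang(u,v,off=0,n="scene"):
    q=onplane(n,u,v,hub+off*X,X)-hub; return round(np.hypot(q@r,q[2])),round(np.degrees(np.arctan2(q@r,q[2])),1)
E
python3 - <<'E'
from h import *
for p in((222,140),(380,131),(92,293),(402,246),(152,402)): print(p,ang(140+p[0]/3,120+p[1]/3))
print("cap",ang(140+490/3,120+297/3,120))
E
```

```text
(222, 140) (117, np.float64(1.9))
(380, 131) (121, np.float64(-58.9))
(92, 293) (118, np.float64(63.2))
(402, 246) (124, np.float64(-117.7))
(152, 402) (119, np.float64(124.7))
cap (100, np.float64(-88.6))
```

```bash
python3 -m handwheel '[[0,0,-0.025,0],[0,0,-0.055,0],[0,0,-0.085,0],[0,0,-0.105,0],[0,0.02,-0.105,0]]'
python3 -m handwheel '[[0,0.025,0,0],[0,0.05,0,0],[0,0.075,0,0],[0,0.092,0,0],[0,0.092,0,0]]'
python3 -c "from h import *;where()"
python3 -m handwheel '[[0,0,0.025,0],[0,0,0.05,0],[0,0,0.075,0],[0,0,0.09,0],[0,0,0.09,0]]'
python3 -c "from h import *;where()"
```

```text
clock: 5.88
eef_pos: [459.0, -147.9, 335.3]
eef_rot: [3.139, -0.002, 2.856]
wrist_force: [0.6, -0.1, -0.5]
finger_gap: 0.5
clock: 6.5
eef_pos: [485.0, -59.0, 335.5]
eef_rot: [3.139, -0.002, 2.857]
wrist_force: [0.6, 0.0, -0.2]
finger_gap: 0.2
t 6.5 lateral from hub -37.1 axle from wheel -1.8 tip above axle 157.5 yaw 2.857 F [ 0.6  0.  -0.2] gap 0.2
clock: 7.12
eef_pos: [484.6, -59.1, 245.0]
eef_rot: [3.139, -0.004, 2.857]
wrist_force: [0.1, -1.1, -0.2]
finger_gap: 0.7
t 7.12 lateral from hub -37.0 axle from wheel -2.2 tip above axle 67.0 yaw 2.857 F [ 0.1 -1.1 -0.2] gap 0.7
```

```bash
python3 -m handwheel '[[0,-0.01,0,0],[0,-0.02,0,0],[0,-0.03,0,0],[0,-0.04,0.002,0],[0,-0.05,0.004,0]]'
python3 -m handwheel '[[0,-0.01,0.002,0],[0,-0.02,0.004,0],[0,-0.03,0.005,0],[0,-0.038,0.006,0],[0,-0.044,0.006,0]]'
python3 -m handwheel '[[0,0.003,0,0],[0,0.003,-0.03,0],[0,0.003,-0.06,0],[0,0.003,-0.09,0],[0,0.003,-0.10,0]]'
python3 - <<'E'
from h import *
import cv2
where()
a=cams.camera("scene")[120:300,140:350,::-1]
cv2.imwrite("pics/s4.png",cv2.resize(a,(630,540)))
E
```

```text
clock: 7.75
eef_pos: [470.4, -107.7, 240.8]
eef_rot: [3.139, -0.003, 2.857]
wrist_force: [2.7, 2.8, -1.1]
finger_gap: 0.3
clock: 8.38
eef_pos: [457.9, -150.4, 234.7]
eef_rot: [3.139, -0.003, 2.857]
wrist_force: [0.6, 3.2, 1.0]
finger_gap: 0.6
clock: 9.0
eef_pos: [459.3, -147.9, 336.1]
eef_rot: [3.14, -0.001, 2.857]
wrist_force: [0.0, 0.5, -0.3]
finger_gap: 0.5
t 9.0 lateral from hub 55.4 axle from wheel -1.7 tip above axle 158.1 yaw 2.857 F [ 0.   0.5 -0.3] gap 0.5
```

View pics/s4.png

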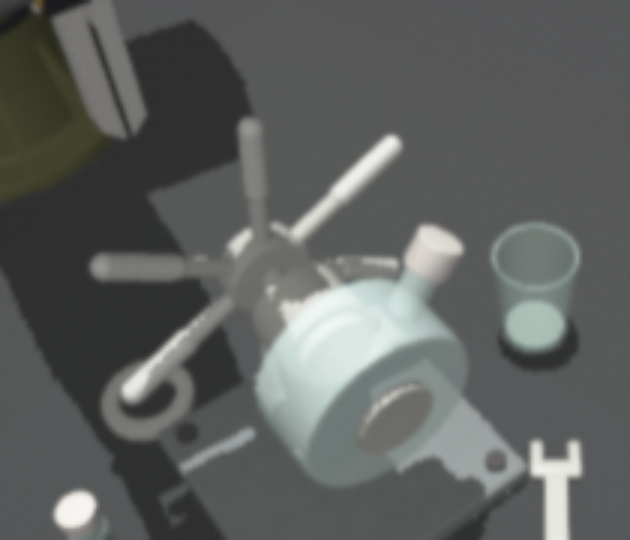

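```bash
python3 - <<'E'
from h import *
for p in((250,126),(394,145),(100,268),(132,394)): print(p,ang(140+p[0]/3,120+p[1]/3))
print("cap",ang(140+437/3,120+243/3,120))
E
```

```text
(250, 126) (118, np.float64(-7.3))
(394, 145) (121, np.float64(-68.8))
(100, 268) (118, np.float64(54.2))
(132, 394) (119, np.float64(114.7))
cap (103, np.float64(-37.5))
```

```bash
python3 -m handwheel '[[0,0.025,0,0],[0,0.05,0,0],[0,0.08,0,0],[0,0.105,0,0],[0,0.105,0,0]]'
python3 -m handwheel '[[0,0,0.025,0],[0,0,0.05,0],[0,0,0.073,0],[0,0,0.073,0]]'
python3 -c "from h import *;where()"
python3 -m handwheel '[[0,-0.01,0,0],[0,-0.02,0,0],[0,-0.03,0,0],[0,-0.038,0,0],[0,-0.045,0,0]]'
python3 -m handwheel '[[0,-0.005,0,0],[0,-0.01,0,0],[0,-0.014,0,0],[0,-0.018,0,0],[0,-0.022,0,0]]'
python3 -c "from h import *;where()"
```

```text
clock: 9.68
eef_pos: [488.8, -46.1, 335.2]
eef_rot: [3.14, -0.003, 2.859]
wrist_force: [0.2, -1.0, -0.1]
finger_gap: 0.6
clock: 10.18
eef_pos: [487.8, -46.5, 260.5]
eef_rot: [3.14, -0.006, 2.858]
wrist_force: [1.0, 0.2, 0.1]
finger_gap: 0.3
t 10.18 lateral from hub -49.9 axle from wheel -2.7 tip above axle 82.5 yaw 2.858 F [1.  0.2 0.1] gap 0.3
clock: 10.8
eef_pos: [475.1, -90.3, 260.6]
eef_rot: [3.14, -0.006, 2.858]
wrist_force: [0.6, 2.6, 0.8]
finger_gap: 0.5
clock: 11.42
eef_pos: [468.8, -111.6, 260.6]
eef_rot: [3.14, -0.006, 2.858]
wrist_force: [0.5, 2.4, -1.1]
finger_gap: 0.9
t 11.43 lateral from hub 17.8 axle from wheel -2.7 tip above axle 82.6 yaw 2.858 F [ 0.5  2.4 -1.1] gap 0.9
```

```bash
python3 -m handwheel '[[0,-0.002,0,0],[0,-0.004,0,0],[0,-0.006,0,0],[0,-0.0075,0,0],[0,-0.0075,0,0]]'
python3 -m handwheel '[[0,0.006,0,0],[0,0.012,-0.02,0],[0,0.02,-0.05,0],[0,0.02,-0.08,0],[0,0.02,-0.08,0]]'
python3 - <<'E'
from h import *
import cv2
where()
a=cams.camera("scene")[120:300,140:350,::-1];b=cams.camera("top")
cv2.imwrite("pics/s5.png",cv2.resize(a,(630,540)));cv2.imwrite("pics/t5.png",b[:,:,::-1])
E
```

```text
clock: 12.05
eef_pos: [466.7, -118.9, 260.6]
eef_rot: [3.14, -0.006, 2.858]
wrist_force: [0.5, 1.0, 0.7]
finger_gap: 0.3
clock: 12.68
eef_pos: [473.3, -99.8, 342.4]
eef_rot: [3.141, -0.002, 2.858]
wrist_force: [-0.5, 0.6, -0.8]
finger_gap: 0.4
t 12.68 lateral from hub 5.3 axle from wheel -1.7 tip above axle 164.4 yaw 2.858 F [-0.5  0.6 -0.8] gap 0.4
```

View pics/s5.png

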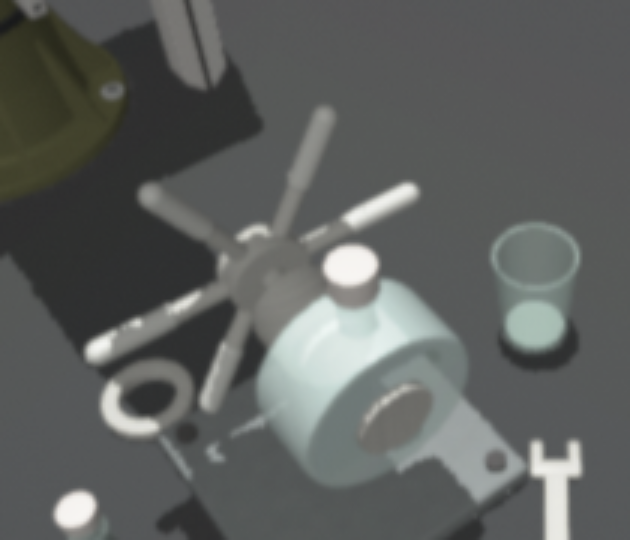

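```bash
python3 - <<'E'
from h import *
for p in((149,194),(325,115),(409,191),(97,351),(209,403)): print(p,ang(140+p[0]/3,120+p[1]/3))
print("cap face",ang(140+350/3,120+264/3,120))
for h in(8,-4): # top image: spoke tips horizontal check
    print([proj("scene",hub+120*np.array([0,0,1])*0+120*(np.sin(np.radians(a))*r+np.cos(np.radians(a))*np.array([0,0,1])))*3-[420,360] for a in(-30+h,30+h,90+h)])
E
```

```text
(149, 194) (118, np.float64(27.6))
(325, 115) (118, np.float64(-33.7))
(409, 191) (121, np.float64(-92.9))
(97, 351) (116, np.float64(87.5))
(209, 403) (120, np.float64(148.5))
cap face (105, np.float64(-2.7))
[array([294.3117136 , 112.48016187]), array([122.44466222, 220.89270945]), array([102.68151278, 373.71313732])]
[array([327.25013759, 111.74793347]), array([150.45439779, 188.11282888]), array([ 90.24408244, 350.75316542])]
```

```bash
python3 - <<'E'
from h import *
import cv2
b=cv2.imread("pics/t5.png"); 
V=hub+120*X
for a in(-6,-3,0,3): t=np.radians(a); print(a,proj("top",V+108*(np.sin(t)*r+np.cos(t)*np.array([0,0,1]))))
cv2.imwrite("pics/t5c.png",cv2.resize(b[150:310,320:500],(720,640))[:600])
E
```

```text
-6 [408.72101421 179.43634727]
-3 [411.9224233  180.23795244]
0 [415.10620589 181.07054589]
3 [418.26033427 181.93102706]
```

View pics/t5c.png

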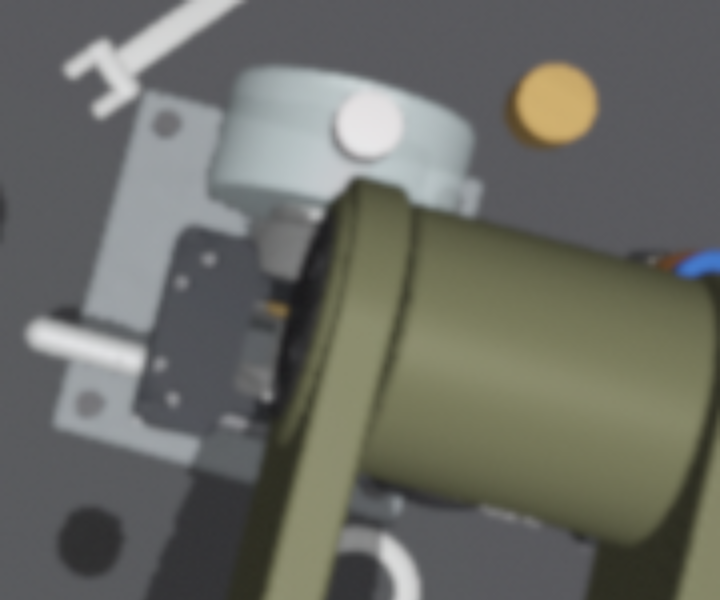

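```bash
python3 -m handwheel '[[0,0,0.025,0],[0,0,0.05,0],[0,0,0.075,0],[0,0,0.082,0],[0,0,0.082,0]]'
python3 -c "from h import *;where()"
python3 -m handwheel '[[0,-0.006,0,0],[0,-0.012,0,0],[0,-0.016,0,0],[0,-0.018,0,0],[0,-0.02,0,0]]'
python3 -c "from h import *;where()"
```

```text
clock: 13.4
eef_pos: [472.1, -99.5, 257.7]
eef_rot: [3.141, -0.008, 2.858]
wrist_force: [0.6, -0.8, -0.4]
finger_gap: 0.4
t 13.4 lateral from hub 5.4 axle from wheel -3.0 tip above axle 79.7 yaw 2.858 F [ 0.6 -0.8 -0.4] gap 0.4
clock: 14.02
eef_pos: [466.5, -118.6, 257.7]
eef_rot: [3.14, -0.007, 2.858]
wrist_force: [0.3, 1.4, -1.4]
finger_gap: 0.3
t 14.03 lateral from hub 25.3 axle from wheel -2.9 tip above axle 79.7 yaw 2.858 F [ 0.3  1.4 -1.4] gap 0.3
```

```bash
python3 -m handwheel '[[0,-0.001,0,0],[0,-0.002,0,0],[0,-0.003,0,0],[0,-0.003,0,0]]'
python3 -m handwheel '[[0,0.006,0,0],[0,0.012,-0.02,0],[0,0.02,-0.05,0],[0,0.02,-0.08,0],[0,0.02,-0.11,0]]'
python3 -m handwheel '[[0.03,0.03,0,0],[0.06,0.06,0,0],[0.08,0.10,0,0],[0.08,0.12,0,0],[0.08,0.12,0,0]]'
python3 - <<'E'
from h import *
import cv2
where()
a=cams.camera("scene")[120:300,140:350,::-1];b=cams.camera("top")[150:310,300:500,::-1]
cv2.imwrite("pics/s6.png",np.vstack([cv2.resize(a,(350,300)),cv2.resize(b,(350,280))]) if 0 else np.hstack([cv2.resize(a,(420,360)),cv2.resize(b,(380,304),None) if 0 else cv2.resize(b,(380,360))]))
cv2.imwrite("pics/s6full.png",cv2.resize(a,(630,540)))
E
```

```text
clock: 14.52
eef_pos: [465.6, -121.6, 257.7]
eef_rot: [3.14, -0.008, 2.858]
wrist_force: [0.4, 1.9, -0.1]
finger_gap: 0.9
clock: 15.15
eef_pos: [472.0, -102.5, 368.8]
eef_rot: [3.141, -0.007, 2.858]
wrist_force: [-0.3, -0.2, 0.8]
finger_gap: 0.7
clock: 15.78
eef_pos: [428.7, 36.0, 369.6]
eef_rot: [3.141, -0.007, 2.86]
wrist_force: [0.2, 0.2, -0.5]
finger_gap: 0.8
t 15.78 lateral from hub -112.6 axle from wheel -82.5 tip above axle 191.6 yaw 2.86 F [ 0.2  0.2 -0.5] gap 0.8
```

View pics/s6.png

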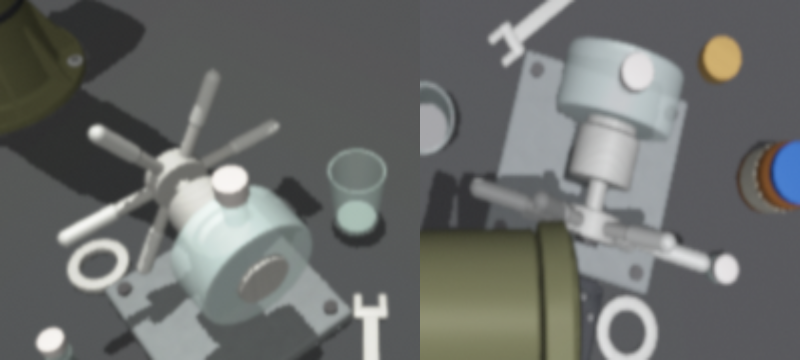

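```bash
python3 - <<'E'
from h import *
for p in((97,132),(211,77),(275,127),(66,238),(145,268)): print(ang(140+p[0]/2,120+p[1]/2))
print("cap",ang(140+230/2,120+176/2,120),ang(414.2,181.3,120,"top"))
from cell import manip
print(manip.sign_off())
E
```

```text
(117, np.float64(29.1))
(117, np.float64(-30.5))
(124, np.float64(-93.5))
(117, np.float64(90.4))
(121, np.float64(151.9))
cap (107, np.float64(-1.1)) (104, np.float64(-0.5))
the job is handed in; nothing more can be done
None
```

I turned the star wheel about 160° clockwise and the neck now points up, within about 1° by my last measurement (6° is allowed). The closed fingertips pushed the spokes in three strokes, followed by one small corrective nudge. I then backed the arm clear and handed the job in at about 16 s.

- **Neck angle:** the cap measured −1.1° in the scene camera and −0.5° in the top camera. Five spoke tips gave offsets from −3.5° to +1.9°, averaging about −0.5°. The −3.5° reading, from the spoke at −93.5°, disagrees with the others by a few degrees.
- **Forces and handling:** the wrist force printed after each move never passed about 4.3 N. The wheel turned slowly and I made no contact with the glass.
- **Stand and bystanders:** nothing had visibly moved in the close-up pictures. I checked this by eye and did not measure the distances.
- **Starting estimates:** the two cameras disagreed by about 10 mm on where the stand was. I used the spoke tips seen in both views to set the wheel's plane, and the pushes then came out within about 3° of prediction.

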